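Load the countersinking jig and clamp down

TASK

The pine batten is lying in the channel of the countersinking jig: push it along under the clear bush plate until its far end is right up against the end stop. Then close the toggle clamp by swinging its upright handle over and pressing it down past centre as far as it goes, so that the rubber foot stays locked down on the batten. Do not disturb the other things on the cart or the tin standing on the jig.

Things in the scene. Friction and masses are not known exactly. Their poses are not given: they have to be found in the camera images.
- jig: Countersinking jig fixed to the cart; origin on the cart top, +x along its channel away from the robot, +y to the left. Plywood board 360 mm (x) by 220 mm (y, -75 to +145), 18 mm thick: the channel floor is at z = 18 mm. Two beech strips 24 mm wide, 16 mm tall (x -150 to +150 mm) leave a channel 51 mm wide centred on y = 0.
- stop_face (a point): Middle of the near face of the beech end stop, at the channel floor: jig frame (150, 0, 18) mm, axes as the jig. The stop is 99 mm wide (y) and 22 mm tall. The batten's far end has to touch this face.
- bush_plate (a point): Centre of the underside of the clear polycarbonate bush plate that bridges the channel: jig frame (115, 0, 42) mm, axes as the jig. Plate 50 mm (x) by 100 mm (y) by 8 mm; a steel bush in its middle reaches 13 mm above this point.
- clamp_pivot (a point): Arm pivot of the steel toggle clamp, left of the channel: jig frame (65, 75, 50) mm, axes as the jig. Arm and handle swing in the jig plane x = 65 mm. Open at the start: arm 75 mm long raised steeply (top at z = 140 mm, y 25 to 75 mm), handle nearly upright just behind it. Bracket 50 mm wide (x), y 63 to 125 mm. As the handle goes over to +y and down, the arm comes down over the channel.
- batten: Pine batten 170 mm (own x, lying along the channel) by 45 by 20 mm, about 95 g, flat on the channel floor, its origin at the centre of its underside, its own +x away from the robot. Starts 60 to 110 mm short of the stop; with its far end on the stop its origin is at x = +65 mm in the jig frame. It slides with under 2 N.
- handle_grip (a point): Centre line of the black clamp handle (18 mm wide, 14 mm thick), 120 mm from its pin, 32 mm from its free end; own +y along the handle to the free end (within 6 degrees), own +z its front, then upper, face: push on that. Jig frame (y, z) mm: starts (118, 182), then an arc by (147, 172), (163, 157), (174, 137), (179, 122), dead centre (186, 81), to its stop (186, 67).
- clamp_handle: The clamp's handle, origin at its pin on the arm (axes as handle_grip); it leans to the jig's +y, 77 degrees above level at the start and 59, 46, 33, 25, 5, -2 at the next points named for handle_grip. Takes about 1 to 6 N at the grip; stiff pivots, it stays where it is left; just past dead centre it locks on its stop.
- clamp_foot: Black rubber foot under the end of the clamp arm, 18 mm across, 10 mm tall, sprung; origin at the centre of its pressing face. Open, it is up in the air facing -y of the jig; closed, it presses on the batten's top at (65, 0) mm in the jig frame with about 8 N.
- spare_low: lower of two spare pine battens, stacked on the cart to the right of the jig, the same as the batten in the jig; origin at the centre of its underside (bystander)
- spare_top: upper of the two stacked spare battens (bystander)
- sander: palm sander, 110 x 105 mm pad, 140 mm tall, grey, standing on its pad left of the jig (bystander)
- countersink_case: flat case 75 x 150 x 26 mm with a clear lid over five steel countersinks, left of the jig (bystander)
- mallet: beech joiner's mallet, head 65 x 130 x 90 mm, handle 220 mm towards its own -x, right of the jig (bystander)
- bench_brush: stainless bench brush, black bristles, 330 mm long in all, far left (bystander)
- screw_tin: round steel tin, 55 mm across, 26 mm tall, standing on the jig's near left corner, about 125 mm towards the robot and 105 mm left of the jig's origin (bystander)
There are look-alikes about, which are no part of the job. What is shaped like the batten but orange or pink is not meant.

How it is judged:
On the way:
1. the batten's far end is on the stop (within 4 mm) while the clamp is still open (x of batten in the frame of jig above 0.061 m and angle between the x axis of batten and the x axis of jig, either way round below 0.06 rad and angle between batten's own z axis and vertical below 0.04 rad and z of handle_grip in the frame of jig above 0.13 m), for 0.2 s.
At the end, for the whole second after the job is handed in: The batten lies flat in the channel with its far end within 4 mm of the end stop, square to it within 0.06 rad, at rest; the clamp handle is down past dead centre (grip point less than 77 mm above the jig's underside) and the foot presses on the batten with more than 4 N (x of batten in the frame of jig above 0.061 m and angle between the x axis of batten and the x axis of jig, either way round below 0.06 rad and angle between batten's own z axis and vertical below 0.04 rad and z of handle_grip in the frame of jig below 0.077 m and contact force between clamp_foot and batten above 4 N and linear speed of batten below 0.02 m/s); the robot touches nothing.
It fails at once if the screw tin is moved more than 25 mm (distance of screw_tin from where it was at the start of the episode above 0.025 m).
It fails at once if a spare batten is moved more than 25 mm (distance of any of spare_low, spare_top from where it was at the start of the episode above 0.025 m).
It fails at once if the mallet is moved more than 25 mm (distance of mallet from where it was at the start of the episode above 0.025 m).
It fails at once if the sander, countersink case or bench brush is moved more than 25 mm (distance of any of sander, countersink_case, bench_brush from where it was at the start of the episode above 0.025 m).
It also fails if it takes over 48 s, if anything falls off the work surface, if the arm or the gripper's body presses on something with over 40 N, if the wrist force passes 120 N, or if a joint passes its speed limit or range.

ROBOT

A 7-joint arm with a two-finger parallel gripper is mounted at the origin on the work surface. World frame = base frame: x ahead of the robot, y to its left, z up, the work surface at z = 0. Lengths are in m, angles in rad, forces in N, time in s.
With the tool pointing down it reaches from about 0.4 to 0.85 m from the base axis. Payload 4.5 kg.
Tool frame: the origin (TCP) lies where the fingers leave the gripper's body, on its centre line; the fingertips stand 64 mm ahead of it and the grasp point (between the pads) lies 45 mm ahead of it; z points along the fingers, y is the direction in which the jaws open and shut (so a half turn about z gives the same grasp; the last joint's range is limited). The gripper opens to 88 mm and grips with 3 to 60 N. Pads are 18 mm wide; open, the fingers measure 123 mm over their backs; the gripper's body (75 mm by 187 mm) begins 45 mm behind the grasp point.
Start: joints at [1.185, 0.689, -0.195, 1.565, 0.157, 0.902, -0.215], TCP at [0.255, -0.571, 0.303] pointing down, gripper open.
Joint ranges: [-3.01, 3.01], [-0.46, 2.08], [-1.47, 1.51], [0.13, 2.56], [-1, 4.14], [0.04, 2.09], [-2.66, 2.66]. Speed limits (rad/s): [2.57, 2.57, 3.14, 3.14, 3.14, 3.14, 3.14].

INTERFACE

Orientations are given as a unit quaternion [x, y, z, w].
In Python, from plant import monitor, snapshot, workorder, finder gives the robot as it stands.
- The arm moves only by the tool carry_out, never from a script. Its argument "motion" is one flat list of numbers, 6 for each row, row after row: the shift along the tool's x, y, z in cm, then the turn, a rotation vector about the tool's x, y, z in rad. In form: [x, y, z, rx, ry, rz, x, y, z, rx, ry, rz, ...]. A call has 1 to 8 rows; each row shifts and turns the commanded pose from where the row before left it, along the tool's axes as they then stand; what a row does not reach is not made up. A row lasts 1/8 s, in which the tool goes at most 62.5 mm and 10.7 degrees, less where a joint would pass 70% of its speed; a pose out of reach is approached as far as the arm can. A call with a gripper value outside its range is refused whole. "hand" is the finger opening in cm, from 0 to 8.81, set as the call begins (left out, the last holds). The fingers move at their own pace and stop on an object; "grip_force" is the grip in N (left out, the last holds). Time passes only in rows, so rows that do not move let the fingers close. It gives the time, the measured TCP pose, the force and the opening at its end, in the units of the state.
- monitor.get_state(): the state, without advancing time (a new reading comes with each control period).
- snapshot(name): name is "scene" or "top"; returns a dict with "frame" (420x560x3 uint8, red, green, blue), "range_z" (420x560 float32, m along the optical axis (not along the pixel's ray), 0 where there is no reading), "fx", "fy", "cx", "cy" (pixels), "rvec" (rotation vector, rad) and "tvec" (3), from world to camera coordinates, as OpenCV has them. Camera axes: x right, y down, z forward; pixel columns grow to the right and rows downward; lengths in m; the calibration is good to about 2 mm. A picture is of the moment at which its call begins.
- workorder.finish_job(): hands the job in, once; it reports no verdict.
Trained networks look in a picture, given as the dict that the camera call returned (one of the last four; its "shot" number tells which), for a name from the list of things; names that differ only in an ending like _2 or _b are one class to them, and where a whole thing is asked for, a point or a joint stands for the part that bears it (a point fixed in the world has none). Each returns a list of dicts, best first, with "p" (0 to 1); they miss things now and then, are a little off and sometimes report something else, mostly with a low value. They report only what shows in the picture. A call takes as long as a camera call. They do not tell look-alikes from the thing itself.
- finder.masks_of(picture, thing): "pixels" (420x560 bool, what is visible of it) and "extent" ([left, top, right, bottom] in pixels, round what is visible of it).
The state is a dict: "clock": time; "q": joint angles; "qd": joint speeds; "joint_torque": joint torques, N m; "tool_pos": TCP position; "eef_rot": TCP orientation; "contact_force": force on the tool from outside, world axes, zero at the start; "moment": the same for the moment, N m; "opening": opening from 0.0 (shut) to 1.0 (fully open).
Only numpy, scipy, OpenCV 4.12 (cv2) and the standard library are available. Lean on these libraries where they do the work, as an engineer would, in place of code of your own. Each camera call takes 0.05 s, during which the arm holds its last target. There are 200 camera calls.

## Working session

There is one attempt and no reset: what is moved stays moved. The work goes in short steps, Python scripts to look and compute and a tool call to move; the robot and the scene stay as the last step left them, time stands still between calls to the robot, and variables do not carry over. Pictures are saved under pics/ and viewed, about 8 in all and at most 12, crops included, and the job is handed in when it is done.

Besides the shell and the picture viewer there is one more tool, called after "Call:" as name(argument=value, ...) on one line, values as JSON. carry_out: Moves the arm, as the interface text tells. Its arguments: {"type":"object","properties":{"motion":{"type":"array"},"hand":{"type":"number"},"grip_force":{"type":"number"}},"required":["motion"]}

```bash
ls; mkdir -p pics; cat > h.py <<'E'
import numpy as np, cv2
from plant import monitor, snapshot, workorder, finder
from scipy.spatial.transform import Rotation as R
def cloud(s):
    z=s["range_z"].astype(float); v,u=np.mgrid[:z.shape[0],:z.shape[1]]
    P=np.stack([(u-s["cx"])/s["fx"]*z,(v-s["cy"])/s["fy"]*z,z],-1)
    M=cv2.Rodrigues(np.array(s["rvec"],float))[0]
    W=(P-np.array(s["tvec"]).ravel())@M
    W[z<=0]=np.nan
    return W
def save(s,n,crop=None,k=1):
    im=s["frame"][:,:,::-1]
    if crop: l,t,r,b=crop; im=im[t:b,l:r]
    cv2.imwrite("pics/"+n,cv2.resize(im,None,fx=k,fy=k,interpolation=cv2.INTER_CUBIC))
E
python3 - <<'E'
from h import *
a=snapshot("scene"); b=snapshot("top")
im=np.vstack([a["frame"],b["frame"]])[:,:,::-1]
cv2.imwrite("pics/a.png",cv2.resize(np.hstack([a["frame"],b["frame"]])[:,:,::-1],(800,300)))
save(b,"top.png",k=1.42)
for n,s in(("scene",a),("top",b)):
    W=cloud(s)
    for t in ["jig","batten","clamp_handle","clamp_foot","screw_tin","bush_plate","stop_face","sander","mallet","spare_top","countersink_case"]:
        try:
            for d in finder.masks_of(s,t)[:3]:
                p=W[d["pixels"]]; print(n,t,round(d["p"],2),d["extent"],d["pixels"].sum(),np.nanmedian(p,0).round(3),np.nanmin(p,0).round(3),np.nanmax(p,0).round(3))
        except Exception as e: print(t,e)
print(monitor.get_state())
E
```

```text
pics
scene jig 0.85 [190.0, 165.1, 306.1, 262.4] 4719 [ 0.63  -0.029  0.019] [ 0.404 -0.184 -0.004] [0.779 0.071 0.211]
scene jig 0.7 [237.8, 204.5, 246.3, 226.9] 124 [0.651 0.027 0.135] [ 0.607 -0.045  0.019] [0.662 0.048 0.211]
scene batten 0.89 [238.7, 263.8, 264.5, 313.1] 695 [0.735 0.207 0.018] [0.658 0.134 0.   ] [0.804 0.272 0.028]
scene batten 0.77 [222.5, 179.5, 269.8, 215.4] 461 [ 0.572 -0.09   0.036] [ 0.491 -0.124  0.01 ] [ 0.664 -0.059  0.045]
scene batten 0.63 [363.5, 227.4, 411.6, 255.9] 714 [0.265 0.314 0.018] [ 0.172  0.268 -0.006] [0.346 0.349 0.027]
scene clamp_handle 0.45 [240.5, 206.1, 247.2, 225.0] 94 [0.652 0.032 0.162] [ 0.613 -0.064  0.022] [0.657 0.048 0.212]
scene screw_tin 0.65 [281.2, 192.7, 294.4, 210.0] 207 [ 0.46  -0.002  0.041] [ 0.427 -0.052  0.014] [0.486 0.022 0.049]
scene bush_plate 0.61 [191.2, 168.4, 306.6, 259.2] 4719 [ 0.632 -0.029  0.019] [ 0.394 -0.194 -0.007] [0.78  0.071 0.211]
scene stop_face 0.76 [190.1, 167.5, 303.7, 260.1] 4790 [ 0.63  -0.03   0.019] [ 0.401 -0.182 -0.007] [0.779 0.071 0.211]
scene sander 0.88 [284.0, 323.0, 335.0, 372
[... 2834 characters left out ...]
q': array([ 1.18481933,  0.68910597, -0.19459261,  1.56531911,  0.15731516,
        0.90250956, -0.21510379]), 'qd': array([-7.36286029e-04,  7.39205364e-05, -3.11319025e-04,  3.03326577e-04,
        1.07142137e-04,  2.39062611e-03,  1.02981959e-03]), 'joint_torque': array([-4.16565226e-04, -5.27503753e+01, -1.26672551e+00, -1.53747779e+01,
       -5.17731125e-02, -5.40467299e-04,  2.18432461e-05]), 'tool_pos': array([ 0.25474137, -0.57073678,  0.30273369]), 'eef_rot': array([9.78051587e-01, 2.08362885e-01, 2.75373676e-07, 2.23732108e-05]), 'contact_force': array([ 1.01593389, -0.59779417,  0.24162395]), 'moment': array([-0.00552008, -0.01812912,  0.04439167]), 'opening': 1.0013398589687237}
```

View pics/top.png

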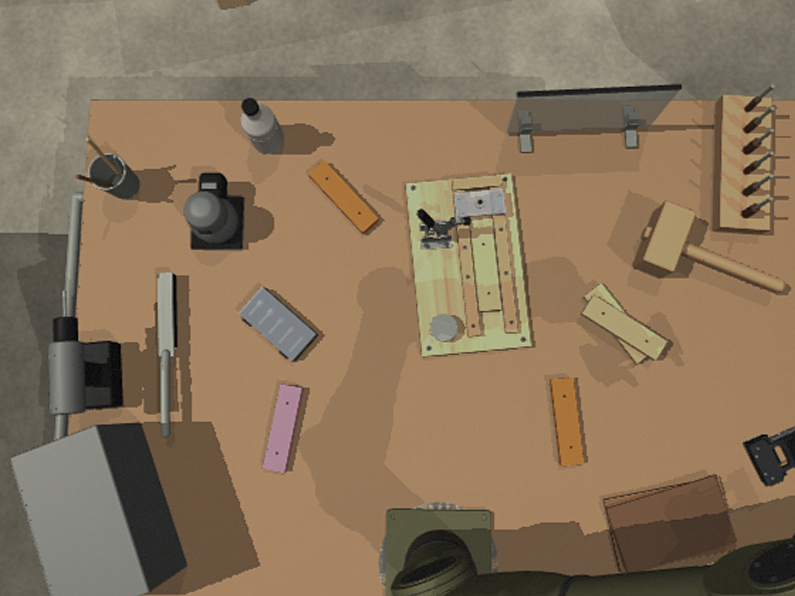

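View pics/a.png

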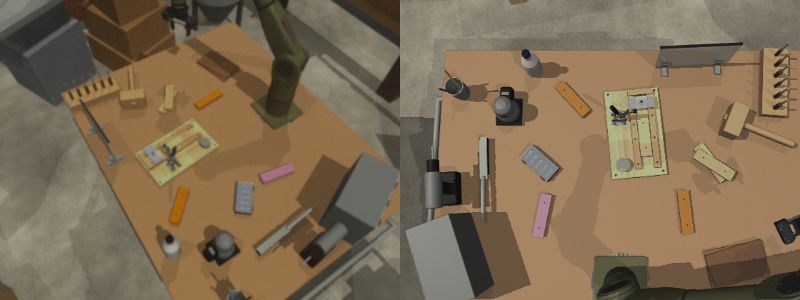

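The top view shows the jig turned a few degrees left. The batten is in its channel (about px 487,270), the tin is at the near left (443,327), and the clamp is at (437,225). The orange and pink bars are look-alikes. Next I'll fit the jig and batten poses.

```bash
cat >> h.py <<'E'
def rect(P):
    (c,wh,a)=cv2.minAreaRect(P[:,:2].astype(np.float32)*1000)
    return np.round(c,1),np.round(wh,1),round(a,2)
E
python3 - <<'E'
from h import *
s=snapshot("top"); W=cloud(s); H=s["frame"].astype(int)
m=finder.masks_of(s,"jig")[0]["pixels"]
ker=np.ones((3,3),np.uint8)
m=cv2.morphologyEx(m.astype(np.uint8),cv2.MORPH_OPEN,ker)>0
P=W[m]; P=P[(P[:,2]>.012)&(P[:,2]<.024)]
c,wh,a=rect(P); print("board",c,wh,a)
yaw=np.radians(a if abs(a)<45 else a-90); 
c=c/1000
Rz=np.array([[np.cos(yaw),-np.sin(yaw)],[np.sin(yaw),np.cos(yaw)]])
o=c-Rz@[0,.035]; print("yaw",np.degrees(yaw),"origin",o)
J=np.c_[(W[m][:,:2]-o)@Rz,W[m][:,2]]
t=finder.masks_of(s,"screw_tin")[0]["pixels"]; q=W[t]; q=q[q[:,2]>.035]; print("tin",(np.median(q[:,:2],0)-o)@Rz)
b=finder.masks_of(s,"batten")[0]["pixels"]; q=W[b]; q=q[(q[:,2]>.034)&(q[:,2]<.042)]
j=(q[:,:2]-o)@Rz; print("batten x",np.percentile(j[:,0],[0,2,5,50,100]),"y",np.percentile(j[:,1],[2,50,98]),rect(np.c_[j,j]))
h=J[J[:,2]>.12]; print("clamp high",h.min(0),h.max(0)); h=J[J[:,2]>.17];print("handle",np.median(h,0),h.min(0),h.max(0))
# strips: z 28-37
for lo,hi in((-150,0),(0,90)):
  k=J[(J[:,0]*1000>lo)&(J[:,0]*1000<hi)&(J[:,2]>.028)&(J[:,2]<.036)&(J[:,1]<.05)]; print("strips y",np.percentile(k[:,1],[1,50,99]))
k=J[(J[:,2]>.036)&(J[:,2]<.043)&(J[:,0]>.14)]; print("stop",len(k),k.min(0),k.max(0),np.median(k,0))
E
```

```text
board [591.8 -59.2] [360.4 220.5] 5.68
yaw 5.68 origin [ 0.59526403 -0.09402816]
tin [-0.12753752  0.09700546]Traceback (most recent call last):
  File "<stdin>", line 15, in <module>
    return _quantile_unchecked(
        a, q, axis, out, overwrite_input, method, keepdims, weights)
    return _ureduce(a,
                    func=_quantile_ureduce_func,
    ...<5 lines>...
                    overwrite_input=overwrite_input,
                    method=method)
    r = func(a, **kwargs)
    result = _quantile(arr,
                       quantiles=q,
    ...<2 lines>...
                       out=out,
                       weights=wgt)
    slices_having_nans = np.isnan(arr[-1, ...])
                                  ~~~^^^^^^^^^
IndexError: index -1 is out of bounds for axis 0 with size 0
```

```bash
cat >> h.py <<'E'
yaw=np.radians(5.68); o=np.array([.5953,-.0940])
Rz=np.array([[np.cos(yaw),-np.sin(yaw)],[np.sin(yaw),np.cos(yaw)]])
def toJ(W): return np.concatenate([(W[...,:2]-o)@Rz,W[...,2:]],-1)*1000
def mv(p,ang=None):
    """tool-frame shift (cm) from the present pose to TCP at jig p (mm), + rz to bring tool x to jig angle ang (deg)"""
    st=monitor.get_state(); Rt=R.from_quat(st["eef_rot"])
    w=np.r_[o+Rz@(np.array(p[:2])/1000),p[2]/1000]
    d=Rt.inv().apply(w-st["tool_pos"])*100
    print("clock",st["clock"],"TCPjig",toJ(st["tool_pos"]).round(1),"shift cm",d.round(2))
    if ang is not None:
        x=np.r_[np.cos(yaw+np.radians(ang)),np.sin(yaw+np.radians(ang)),0];z=np.r_[0,0,-1]
        T=R.from_matrix(np.c_[x,np.cross(z,x),z]); print("rotvec",(Rt.inv()*T).as_rotvec().round(3))
E
python3 - <<'E'
from h import *
s=snapshot("top"); J=toJ(cloud(s)).reshape(-1,3); C=s["frame"].reshape(-1,3)
def sel(x0,x1,y0,y1,z0,z1):
    k=(J>[x0,y0,z0]).all(1)&(J<[x1,y1,z1]).all(1); return J[k]
b=sel(-170,30,-30,30,35,45); print("batten",len(b),np.percentile(b[:,0],[0,1,3,50]),np.percentile(b[:,1],[1,50,99]),np.median(b[:,2]))
print("floor x max",np.percentile(sel(-170,0,-15,15,10,24)[:,0],[90,98,100]))
for nm,a in dict(tin=(-170,-80,60,140,38,52),hi=(20,110,0,200,120,260),handle=(20,110,0,200,170,260),stop=(140,180,-60,60,35,44)).items():
    h=sel(*a); print(nm,len(h),h.min(0).round(),np.median(h,0).round(),h.max(0).round())
for a in((-100,-50),(0,50)):
    k=sel(*a,-60,60,29,36)[:,1]; print("strip outer",np.percentile(k,[1,99]))
mv([-160,0,150],0)
E
```

```text
batten 623 [-150.03356768 -123.5440148  -101.54469036  -38.82403265] [-29.37957138   1.01662651  29.29956891] 38.25676949702741
floor x max [-109.1980154  -103.45409495 -102.19904478]
tin 283 [-153.   71.   38.] [-128.   96.   43.] [-101.  123.   52.]
hi 159 [ 56.  31. 120.] [ 62. 106. 145.] [ 73. 131. 215.]
handle 62 [ 56. 110. 171.] [ 61. 121. 204.] [ 73. 131. 215.]
stop 231 [143. -49.  35.] [160.  -2.  39.] [173.  49.  44.]
strip outer [-48.81747994  48.99086631]
strip outer [-48.66632803  49.14966214]
clock 1.45 TCPjig [-386.1 -440.7  302.7] shift cm [ 35.34 -34.7   15.27]
rotvec [0.    0.    0.321]
```

Call:
carry_out(motion=[4, -3.6, 0, 0, 0, 0, 4, -3.6, 0, 0, 0, 0, 4, -3.6, 0, 0, 0, 0, 4, -3.6, 0, 0, 0, 0, 4, -3.6, 0, 0, 0, 0, 4, -3.6, 0, 0, 0, 0, 4, -3.6, 0, 0, 0, 0, 4, -3.6, 0, 0, 0, 0], hand=0, grip_force=20)

```text
clock: 2.45
tool_pos: [0.4304, -0.1758, 0.303]
eef_rot: [0.978, 0.208, 0.0, 0.0]
contact_force: [1.2, 0.2, -0.8]
opening: 0.118
```

Call:
carry_out(motion=[0, 0, 0, 0, 0, 0.16, 0, 0, 0, 0, 0, 0.16, 0, 0, 0, 0, 0, 0, 0, 0, 0, 0, 0, 0])

```text
clock: 2.95
tool_pos: [0.4296, -0.1774, 0.3028]
eef_rot: [0.999, 0.051, 0.0, 0.0]
contact_force: [0.5, 0.6, -0.3]
opening: 0.003
```

```bash
python3 -c "
from h import *
mv([-135,0,150],0)"
```

```text
clock 2.95 TCPjig [-173.1  -66.6  302.8] shift cm [ 3.83 -6.65 15.28]
rotvec [ 0.    -0.     0.003]
```

Call:
carry_out(motion=[1.9, -3.3, 3, 0, 0, 0, 1.9, -3.3, 4, 0, 0, 0, 0, 0, 4, 0, 0, 0, 0, 0, 4, 0, 0, 0, 0, 0, 2.3, 0, 0, 0.003, 0, 0, 0, 0, 0, 0, 0, 0, 0, 0, 0, 0])

```text
clock: 3.82
tool_pos: [0.4612, -0.1081, 0.1304]
eef_rot: [0.999, 0.049, 0.001, 0.0]
contact_force: [-0.3, -0.2, 0.4]
opening: 0.002
```

```bash
python3 -c "
from h import *
mv([-135,0,88],0)
a=snapshot('top');save(a,'b.png',(270,110,390,260),4)"
```

```text
clock 3.825 TCPjig [-134.8   -0.8  130.4] shift cm [-0.03 -0.08  4.24]
rotvec [ 0.    -0.001 -0.002]
```

View pics/b.png

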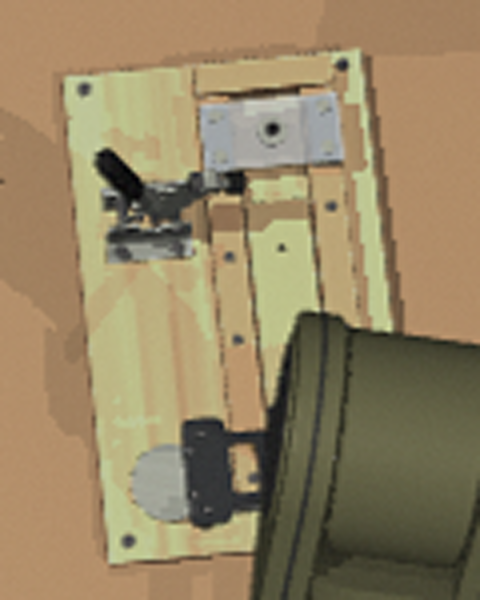

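The gripper body is at crop (210,475), above and partly over the tin, which is well below it. The arm hides the batten's near end, and the channel is clear ahead. I'll descend and start pushing.

Call:
carry_out(motion=[0, -0.1, 2, 0, 0, 0, 0, 0, 2.2, 0, 0, 0, 0, 0, 0, 0, 0, 0, 0, 0, 0, 0, 0, 0])

```text
clock: 4.38
tool_pos: [0.4612, -0.1071, 0.0888]
eef_rot: [0.999, 0.048, 0.001, 0.0]
contact_force: [1.1, 0.6, -0.5]
opening: 0.004
```

Call:
carry_out(motion=[0.8, 0, 0, 0, 0, 0, 0.8, 0, 0, 0, 0, 0, 0.8, 0, 0, 0, 0, 0, 0.8, 0, 0, 0, 0, 0, 0.8, 0, 0, 0, 0, 0, 0.8, 0, 0, 0, 0, 0, 0.8, 0, 0, 0, 0, 0, 0.8, 0, 0, 0, 0, 0])

```text
clock: 5.38
tool_pos: [0.525, -0.1006, 0.0877]
eef_rot: [0.999, 0.048, 0.0, 0.0]
contact_force: [-0.7, 0.2, -0.4]
opening: 0.007
```

```bash
python3 -c "
from h import *
mv([-29,0,88],0)
print(monitor.get_state()['contact_force'])"
```

```text
clock 5.375 TCPjig [-70.6   0.4  87.7] shift cm [ 4.16  0.03 -0.03]
rotvec [ 0.    -0.    -0.002]
[-0.66785086  0.18884286 -0.35246688]
```

Call:
carry_out(motion=[0.6, 0, 0, 0, 0, 0, 0.6, 0, 0, 0, 0, 0, 0.6, 0, 0, 0, 0, 0, 0.6, 0, 0, 0, 0, 0, 0.4, 0, 0, 0, 0, 0, 0.3, 0, 0, 0, 0, 0, 0.2, 0, 0, 0, 0, 0, 0.2, 0, 0, 0, 0, 0])

```text
clock: 6.38
tool_pos: [0.5592, -0.0974, 0.0877]
eef_rot: [0.999, 0.048, -0.0, 0.0]
contact_force: [-0.9, -0.6, 0.6]
opening: 0.003
```

Call:
carry_out(motion=[0.1, 0, 0, 0, 0, 0, 0.1, 0, 0, 0, 0, 0, 0.1, 0, 0, 0, 0, 0, 0.1, 0, 0, 0, 0, 0])

```text
clock: 6.88
tool_pos: [0.5633, -0.0969, 0.0877]
eef_rot: [0.999, 0.048, 0.0, 0.0]
contact_force: [-1.8, 0.4, 0.8]
opening: 0.002
```

```bash
python3 -c "
from h import *
mv([-29,0,88],0)
print(monitor.get_state()['contact_force'])
s=snapshot('scene');save(s,'c.png',(180,155,320,265),5)"
```

```text
clock 6.875 TCPjig [-32.1   0.3  87.7] shift cm [ 0.31  0.03 -0.03]
rotvec [ 0.    -0.    -0.002]
[-1.81906476  0.36521705  0.78538844]
```

View pics/c.png

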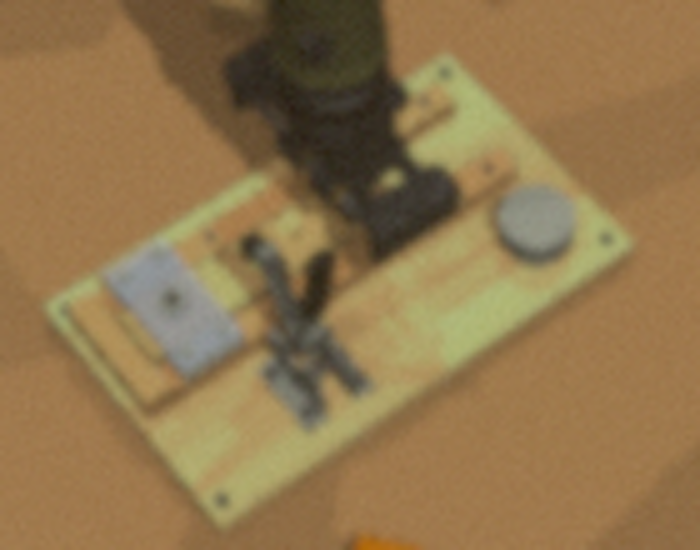

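The batten has gone in under the plate (around 145,335) and the tin at (535,220) hasn't moved. I'll creep forward until I feel the stop.

Call:
carry_out(motion=[0.1, 0, 0, 0, 0, 0, 0.1, 0, 0, 0, 0, 0, 0.1, 0, 0, 0, 0, 0, 0, 0, 0, 0, 0, 0])

```text
clock: 7.42
tool_pos: [0.566, -0.0966, 0.0877]
eef_rot: [0.999, 0.048, -0.0, 0.0]
contact_force: [-1.5, -0.5, 0.6]
opening: 0.006
```

Call:
carry_out(motion=[0.1, 0, 0, 0, 0, 0, 0.1, 0, 0, 0, 0, 0, 0, 0, 0, 0, 0, 0])

```text
clock: 7.8
tool_pos: [0.5663, -0.0966, 0.0875]
eef_rot: [0.999, 0.048, -0.002, -0.0]
contact_force: [-5.3, -0.4, 3.9]
opening: 0.007
```

Call:
carry_out(motion=[0.1, 0, 0, 0, 0, 0, 0.1, 0, 0, 0, 0, 0, 0, 0, 0, 0, 0, 0])

```text
clock: 8.18
tool_pos: [0.5665, -0.0966, 0.0874]
eef_rot: [0.999, 0.048, -0.004, -0.0]
contact_force: [-8.7, -0.4, 6.8]
opening: 0.003
```

Force rose to 8.7 N with the TCP at jig x ≈ -29, as expected for a batten near end at -20. I'll back off and lift.

Call:
carry_out(motion=[-0.5, 0, 0, 0, 0, 0, -1, 0, 0, 0, 0, 0, -0.5, 0, -4, 0, 0, 0, 0, 0, -5, 0, 0, 0, 0, 0, -5, 0, 0, 0, 0, 0, -5, 0, 0, 0, 0, 0, -2, 0, 0, 0, 0, 0, 0, 0, 0, 0])

```text
clock: 9.18
tool_pos: [0.5513, -0.0983, 0.2993]
eef_rot: [0.999, 0.048, 0.003, 0.0]
contact_force: [-0.6, -0.8, -0.4]
opening: 0.007
```

Call:
carry_out(motion=[0, 0, 0, 0, 0, 0.175, 0, 0, 0, 0, 0, 0.175, 0, 0, 0, 0, 0, 0.175, 0, 0, 0, 0, 0, 0.175, 0, 0, 0, 0, 0, 0.175, 0, 0, 0, 0, 0, 0.175, 0, 0, 0, 0, 0, 0.175, 0, 0, 0, 0, 0, 0.175])

```text
clock: 10.18
tool_pos: [0.5497, -0.0981, 0.296]
eef_rot: [0.793, -0.609, -0.001, 0.001]
contact_force: [-0.7, 0.2, 0.6]
opening: 0.003
```

```bash
python3 - <<'E'
from h import *
print(monitor.get_state()["q"].round(2))
mv([65,80,285],-90)
s=snapshot("top"); J=toJ(cloud(s)).reshape(-1,3)
def sel(x0,x1,y0,y1,z0,z1):
    k=(J>[x0,y0,z0]).all(1)&(J<[x1,y1,z1]).all(1); return J[k]
b=sel(-100,30,-17,17,35,45);print("batten",len(b),np.percentile(b[:,0],[0,1,3,50]) if len(b) else 0)
f=sel(-100,40,-15,15,10,24);print("floor xmax",len(f),np.percentile(f[:,0],[98,100]) if len(f) else 0)
h=sel(20,110,90,200,170,220); print("handle",len(h),np.median(h,0).round(),h.min(0).round(),h.max(0).round())
save(s,"d.png",(270,110,390,260),4)
E
```

```text
[-0.14  0.64  0.39  1.79 -0.33  0.77 -2.46]
clock 10.175 TCPjig [-45.8   0.5 296. ] shift cm [ -6.05 -12.22   1.07]
rotvec [ 0.002 -0.     0.163]
batten 0 0
floor xmax 0 0
handle 60 [ 62. 121. 205.] [ 55. 110. 171.] [ 74. 131. 217.]
```

View pics/d.png

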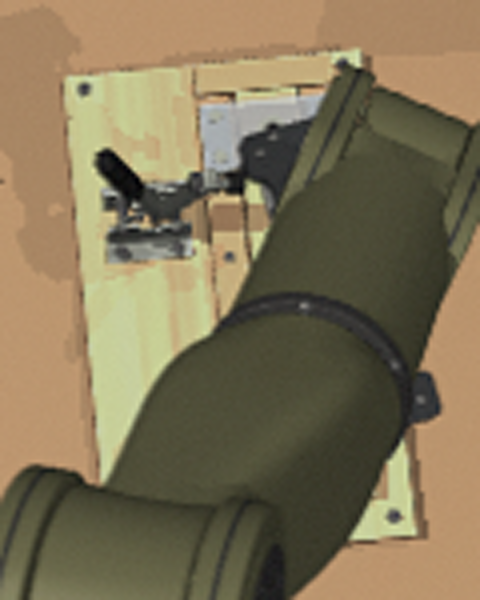

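The view from above the batten is blocked by the arm, but the clamp is unmoved and still open (crop 120,175). Joint 7 is near its limit, so I'll turn the other way.

Call:
carry_out(motion=[0, 0, 0, 0, 0, -0.18, 0, 0, 0, 0, 0, -0.18, 0, 0, 0, 0, 0, -0.18, 0, 0, 0, 0, 0, -0.18, 0, 0, 0, 0, 0, -0.18, 0, 0, 0, 0, 0, -0.18, 0, 0, 0, 0, 0, -0.18, 0, 0, 0, 0, 0, -0.18])

```text
clock: 11.22
tool_pos: [0.5499, -0.098, 0.2964]
eef_rot: [0.997, 0.073, -0.001, -0.0]
contact_force: [0.4, 0.2, 0.5]
opening: 0.007
```

Call:
carry_out(motion=[0, 0, 0, 0, 0, -0.18, 0, 0, 0, 0, 0, -0.18, 0, 0, 0, 0, 0, -0.18, 0, 0, 0, 0, 0, -0.18, 0, 0, 0, 0, 0, -0.18, 0, 0, 0, 0, 0, -0.18, 0, 0, 0, 0, 0, -0.18, 0, 0, 0, 0, 0, -0.18])

```text
clock: 12.22
tool_pos: [0.5499, -0.0981, 0.2964]
eef_rot: [0.702, 0.712, -0.0, -0.001]
contact_force: [0.5, 0.0, 0.1]
opening: 0.003
```

```bash
python3 - <<'E'
from h import *
print(monitor.get_state()["q"].round(2))
mv([64,80,285],90)
s=snapshot("scene"); J=toJ(cloud(s)).reshape(-1,3)
k=(J>[-110,-17,35]).all(1)&(J<[40,17,44]).all(1); b=J[k]
print("batten",len(b),np.percentile(b[:,0],[0,1,3,50]) if len(b) else 0)
save(s,"e.png",(180,155,320,265),5)
E
```

```text
[ 0.38  0.64 -0.48  1.77  0.38  0.83 -0.26]
clock 12.225 TCPjig [-45.6   0.5 296.4] shift cm [ 8.85 10.25  1.14]
rotvec [-0.001 -0.001 -0.084]
batten 68 [-19.11317925 -18.85204379 -17.55771786   9.53173894]
```

View pics/e.png

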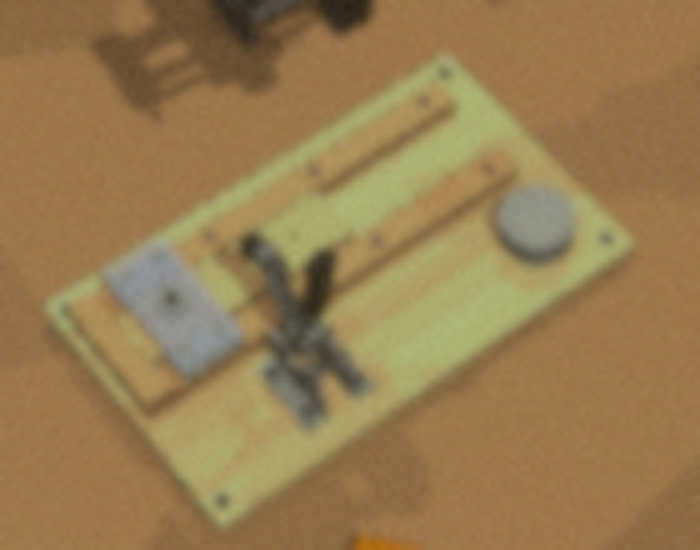

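The batten's near end reads jig x = -19, so it's on the stop, and the clamp is still open. Next I'll move to the front of the handle.

Call:
carry_out(motion=[3, 3.4, 0, 0, 0, 0, 3, 3.4, 0, 0, 0, 0, 2.8, 3.4, 0, 0, 0, -0.084, 0, 0, 0, 0, 0, 0, 0, 0, 0, 0, 0, 0])

```text
clock: 12.9
tool_pos: [0.6509, -0.0104, 0.2965]
eef_rot: [0.675, 0.738, -0.001, -0.0]
contact_force: [-0.9, -0.2, -0.2]
opening: 0.002
```

```bash
python3 -c "
from h import *
mv([64,90,242],90)"
```

```text
clock 12.9 TCPjig [ 63.6  77.7 296.5] shift cm [1.23 0.04 5.45]
rotvec [-0.002  0.001 -0.01 ]
```

Call:
carry_out(motion=[0.6, 0, 2.5, 0, 0, 0, 0.6, 0, 2.5, 0, 0, -0.01, 0, 0, 0, 0, 0, 0])

```text
clock: 13.28
tool_pos: [0.6486, 0.001, 0.2459]
eef_rot: [0.671, 0.741, -0.002, -0.001]
contact_force: [-0.2, 0.0, 0.0]
opening: 0.004
```

Call:
carry_out(motion=[0.7, 0, 0.1, 0, 0, 0, 0.7, 0, 0.1, 0, 0, 0, 0.7, 0, 0.1, 0, 0, 0, 0.7, 0, 0.1, 0, 0, 0, 0.7, 0, 0.1, 0, 0, 0, 0.7, 0, 0.2, 0, 0, 0, 0, 0, 0, 0, 0, 0])

```text
clock: 14.15
tool_pos: [0.6461, 0.0455, 0.2404]
eef_rot: [0.67, 0.742, 0.0, -0.001]
contact_force: [0.2, -0.4, 0.0]
opening: -0.001
```

```bash
python3 - <<'E'
from h import *
mv([64,149,225],90)
for n,c in (("scene",(180,155,320,265)),):
    s=snapshot(n); save(s,"f.png",c,5)
E
```

```text
clock 14.15 TCPjig [ 64.4 133.8 240.4] shift cm [ 1.52 -0.03  1.54]
rotvec [-0.001 -0.001  0.002]
```

View pics/f.png

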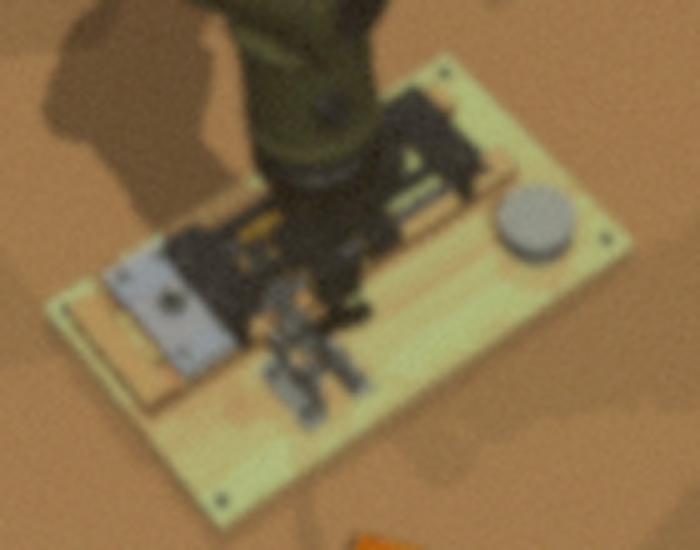

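The handle is leaning further over, with its tip now at crop (355,315) just ahead of the fingers. I'll continue along the arc.

Call:
carry_out(motion=[0.4, 0, 0.4, 0, 0, 0, 0.4, 0, 0.4, 0, 0, 0, 0.4, 0, 0.4, 0, 0, 0, 0.3, 0, 0.4, 0, 0, 0, 0.3, 0, 0.5, 0, 0, 0, 0.3, 0, 0.5, 0, 0, 0, 0.3, 0, 0.5, 0, 0, 0, 0.3, 0, 0.5, 0, 0, 0])

```text
clock: 15.2
tool_pos: [0.6437, 0.0709, 0.2042]
eef_rot: [0.671, 0.742, -0.0, 0.0]
contact_force: [1.0, -1.0, 0.6]
opening: 0.006
```

Call:
carry_out(motion=[0.2, 0, 0.5, 0, 0, 0, 0.2, 0, 0.5, 0, 0, 0, 0.2, 0, 0.5, 0, 0, 0, 0.1, 0, 0.5, 0, 0, 0, 0.1, 0, 0.5, 0, 0, 0, 0.1, 0, 0.5, 0, 0, 0, 0, 0, 0, 0, 0, 0])

```text
clock: 16.08
tool_pos: [0.6428, 0.0802, 0.1743]
eef_rot: [0.671, 0.742, -0.0, -0.0]
contact_force: [-0.1, 0.8, -0.3]
opening: 0.005
```

```bash
python3 - <<'E'
from h import *
mv([64,177,138],90)
s=snapshot("scene"); save(s,"g.png",(180,155,320,265),5)
E
```

```text
clock 16.075 TCPjig [ 64.5 168.6 174.3] shift cm [ 0.84 -0.04  3.63]
rotvec [-0.    -0.     0.001]
```

View pics/g.png

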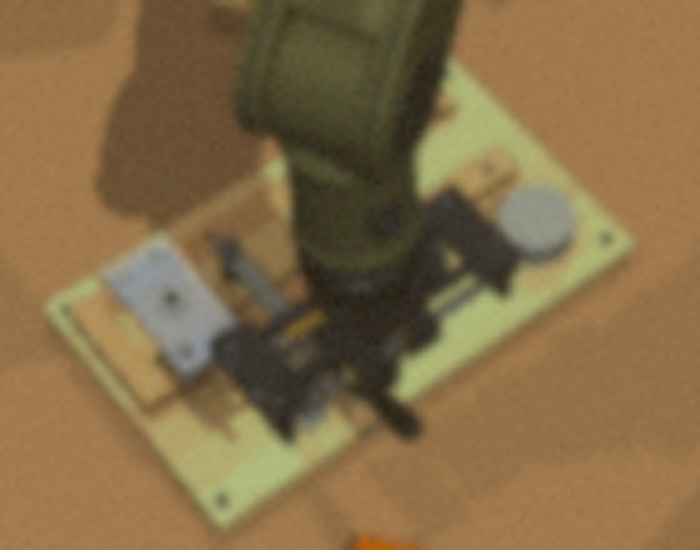

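The handle is well down, with its tip at crop (405,420), and the clamp arm is coming down over the batten at (230,255). I'll press on down past centre.

Call:
carry_out(motion=[0.2, 0, 0.5, 0, 0, 0, 0.2, 0, 0.5, 0, 0, 0, 0.2, 0, 0.5, 0, 0, 0, 0.1, 0, 0.5, 0, 0, 0, 0.1, 0, 0.5, 0, 0, 0, 0, 0, 0.5, 0, 0, 0, 0, 0, 0.4, 0, 0, 0, 0, 0, 0, 0, 0, 0])

```text
clock: 17.12
tool_pos: [0.6419, 0.0879, 0.1403]
eef_rot: [0.671, 0.742, -0.0, -0.0]
contact_force: [0.7, 0.5, -0.8]
opening: 0.003
```

Call:
carry_out(motion=[0, 0, 0.2, 0, 0, 0, 0, 0, 0.2, 0, 0, 0, 0, 0, 0, 0, 0, 0])

```text
clock: 17.5
tool_pos: [0.6423, 0.0882, 0.1377]
eef_rot: [0.671, 0.742, 0.0, 0.0]
contact_force: [-1.2, -0.3, 5.6]
opening: 0.002
```

```bash
python3 -c "
from h import *
mv([64,177,135],90)
print(monitor.get_state()['contact_force'])"
```

```text
clock 17.5 TCPjig [ 64.8 176.7 137.7] shift cm [ 0.03 -0.08  0.27]
rotvec [ 0.001 -0.     0.001]
[-1.15490645 -0.27068279  5.63145981]
```

Call:
carry_out(motion=[0, 0, 0.2, 0, 0, 0, 0, 0, 0.2, 0, 0, 0, 0, 0, 0, 0, 0, 0])

```text
clock: 17.88
tool_pos: [0.6424, 0.0886, 0.1346]
eef_rot: [0.671, 0.742, 0.001, 0.0]
contact_force: [-3.3, -1.5, 13.1]
opening: 0.006
```

Call:
carry_out(motion=[0, 0, -1, 0, 0, 0, 0, 0, -3, 0, 0, 0, 0, 0, -5, 0, 0, 0, 0, 0, -5, 0, 0, 0, -5, 0, -2, 0, 0, 0, -6, 0, 0, 0, 0, 0, -6, 0, 0, 0, 0, 0, -6, 0, 0, 0, 0, 0])

```text
clock: 18.88
tool_pos: [0.665, -0.1429, 0.2929]
eef_rot: [0.671, 0.742, 0.0, 0.0]
contact_force: [0.5, 0.4, -0.3]
opening: 0.006
```

Call:
carry_out(motion=[-6, 0, 0, 0, 0, 0, -6, 0, 0, 0, 0, 0, 0, 0, 0, 0, 0, 0, 0, 0, 0, 0, 0, 0])

```text
clock: 19.38
tool_pos: [0.6769, -0.2597, 0.2924]
eef_rot: [0.671, 0.742, 0.0, -0.001]
contact_force: [1.2, 0.0, -0.1]
opening: 0.006
```

```bash
python3 - <<'E'
from h import *
print(monitor.get_state()["clock"])
for n in("scene","top"):
    s=snapshot(n); J=toJ(cloud(s)).reshape(-1,3)
    def sel(x0,x1,y0,y1,z0,z1): return J[(J>[x0,y0,z0]).all(1)&(J<[x1,y1,z1]).all(1)]
    b=sel(-110,40,-17,17,35,44); print(n,"batten",len(b),np.percentile(b[:,0],[0,1,3]) if len(b) else 0)
    h=sel(50,80,150,230,40,250); print("handle",len(h),np.median(h,0) if len(h) else 0, h.max(0) if len(h) else 0)
    g=sel(50,80,178,194,40,250); print("grip top z",np.median(g,0) if len(g) else 0)
    f=sel(-160,-90,60,140,38,52); print("tin",np.median(f,0))
    save(s,n+"_end.png",(180,155,320,265) if n=="scene" else (270,110,390,260),4)
a=cv2.imread("pics/scene_end.png");b=cv2.imread("pics/top_end.png")
c=np.zeros((600,800,3),np.uint8);a=cv2.resize(a,(400,314));c[:314,:400]=a;c[:500,400:]=cv2.resize(b,(400,500));cv2.imwrite("pics/end.png",c)
E
```

```text
19.375
scene batten 87 [-18.59415229 -18.23606124 -16.85478162]
handle 113 [ 65.87530459 188.38058286  71.86883913] [ 73.68765518 224.44663817  81.5904356 ]
grip top z [ 66.41198696 185.7105087   71.72463319]
tin [-127.70600312  101.71071641   42.42104898]
top batten 196 [-20.66782132 -19.68245715 -19.02246198]
handle 156 [ 63.80465642 184.55949594  72.91592775] [ 74.58104939 219.97187237  79.42823073]
grip top z [ 64.00316024 185.93823888  72.33053215]
tin [-128.09088471   97.4050809    43.85262298]
```

View pics/end.png

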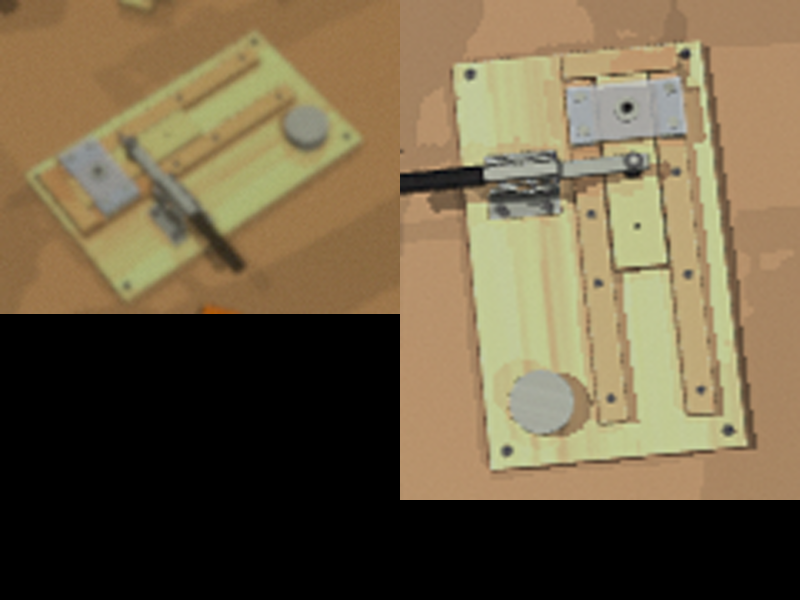

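The clamp is closed, with its arm level across the channel and the foot on the batten at (633,165). The batten's near end is at jig x ≈ -20, so it's on the stop. The top of the handle at the grip is at about 72 mm, which puts its centre line near 65 mm. The tin hasn't moved and the robot is clear, so I'll hand it in.

```bash
python3 -c "
from plant import workorder
print(workorder.finish_job())"
```

```text
the job is handed in; nothing more can be done
None
```

I pushed the batten up against the end stop, closed the clamp over it and handed the job in at about 19.5 s of the 48 s allowed. No verdict was reported.

**Batten:** I pushed it with the closed fingers until I felt the stop, at about 9 N. While the clamp was still open, its near end measured jig x ≈ -19 mm (-20 is ideal). After clamping it measured -18.5 to -20.5 mm, depending on the camera.

**Clamp:** I swung the handle over and pressed it onto its stop, reaching 13 N. After I let go, the top of the handle at the grip measured about 72 mm. That puts its centre line near 65 mm, below the 77 mm limit, and it stayed down.

**Surroundings:** The screw tin stayed within about 1 mm in the top view, and the arm ended well clear of everything. I did not re-measure the other bystanders at the end; the gripper passed well above the spare battens and stayed clear of the rest.

**Not measured:** I could not measure the foot's force directly. I judged it from the locked handle and from the picture of the foot on the batten.

**Disagreements:** The two cameras differed by about 2 mm on the batten and 4 mm on the tin, which is near the calibration error. The finder also sometimes picked look-alikes as the batten, so I selected it by its place in the jig.

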